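# Open the unmarked vent port of a transport box

### The job

Before this red insulated transport box flies, its vent port has to be opened. The black cap with the yellow grip bar screws onto the port with a quarter-turn thread that may be right-handed or left-handed, unmarked: find out which way it loosens, unscrew it, lift it off and finish while still holding the cap in the gripper, upright (mouth down) and still, about 10 cm above where it sat. Leave the other things on the bench where they are.

Things in the scene. Friction and masses are not known exactly. Their poses are not given: they have to be found in the camera images.
- shipper: red insulated transport box, fixed to the bench, 220 (x) x 340 (y) x 120 mm high; origin at the centre of its underside, z up. On its lid (flat, 120 mm above the bench) stand the capped vent port, 90 mm from the centre towards the box's own +y, and a grey logger housing 70 x 70 x 42 mm high, 90 mm from the centre towards its -y
- port (a point): foot of the white vent neck, on its axis at the lid's surface (120 mm above the bench). The neck (35 mm across, 26 mm high) and its quarter-turn thread of unknown hand are hidden under the cap. A springy seal in it presses the cap up with about 10 N: the cap rises about 3 mm when free, and cannot be pulled off before
- cap: loose black round screw cap, 62 mm across and 36 mm high, about 0.11 kg, on the vent neck; origin at the centre of its underside (open mouth), z up. Screwed on, the origin is 3 mm above the lid. The tightening way it meets a hard stop within 12 degrees; the loosening way it turns against light friction, comes free after 50 degrees and meets another stop at 130, so turn it about 75 degrees
- bottle: bystander: white bottle, 64 mm in diameter, 170 mm high, loose; origin at the centre of its underside
- carton_a: bystander: yellow and white medicine carton 50 x 50 x 100 mm high, loose; origin at the centre of its underside
- carton_b: bystander: another such carton, 50 x 50 x 100 mm high, loose; origin at the centre of its underside
- tape: bystander: brown tape roll lying flat, 90 mm in diameter, 45 mm high, loose; origin at the centre of its underside
- grip_bar (a point): centre of the yellow grip bar on top of the cap, 51 mm above the cap's origin: 52 mm long (cap's x), 14 mm wide (cap's y), 30 mm high (36 to 66 mm above the cap's origin). At the start the bar lies along the box's x within about 3 degrees. Turning takes up to 0.5 N m; at a stop the torque climbs well past 1 N m

How it is judged:
By the outcome, as a careful person would: the job done as asked, in the order asked, and still so for the second after the job is handed in, while the arm keeps its last pose, push and grip.
It also fails if it takes over 45 s, if anything falls off the work surface, if the arm or the gripper's body presses on something with over 40 N, if the wrist force passes 120 N, or if a joint passes its speed limit or range.

### The arm

A 6-joint arm with a two-finger parallel gripper is mounted at the origin on the work surface. World frame = base frame: x ahead of the robot, y to its left, z up, the work surface at z = 0. Lengths are in m, angles in rad, forces in N, time in s.
With the tool pointing down it reaches from about 0.3 to 0.95 m from the base axis. Payload 3.1 kg.
Tool frame: the origin (TCP) lies between the finger pads; the fingertips stand 14 mm ahead of it and the grasp point (between the pads) lies 5 mm behind it (manip.finger_overhang is the distance from the TCP to the fingertips, in m); z points along the fingers, y is the line along which they close (so a half turn about z gives the same grasp; the last joint's range is limited). The gripper opens to 85 mm and grips with 20 to 120 N. Pads are 22 mm wide; open, the fingers measure 114 mm over their backs; the gripper's body (76 mm by 85 mm) begins 54 mm behind the grasp point. The pads swing forward as they close: fully open they stand 13 mm farther back than shut.
Start: joints at [1.138, 0.308, 1.634, -0, 1.2, -0.07], TCP at [0.222, 0.584, 0.245] pointing down, gripper open.
Joint ranges: [-3.06, 3.06], [-0.79, 1.96], [0.05, 2.63], [-1.19, 4.34], [0.05, 2.64], [-2.94, 2.94]. Speed limits (rad/s): [2.79, 2.79, 3.14, 3.14, 3.14, 3.14].

### API

Orientations are given as a unit quaternion [x, y, z, w].
In Python, from cell import sense, grab_frame, workorder, manip gives the robot as it stands. The module is installed in compiled form; this text tells all that it offers.
- The arm moves only by the shell command python3 -m inch 'ROWS' [FORCE]. ROWS is JSON, a list of rows, each an object of numbers: "tx", "ty", "tz": the shift along the world's x, y, z scaled (see below); "wx", "wy", "wz": the turn, a rotation vector about the world's x, y, z scaled (see below); "hand": the opening, from 0 (shut) to 1 (fully open). In form: [{"tx": .., "ty": .., "tz": .., "wx": .., "wy": .., "wz": .., "hand": ..}, ...]. A call has 1 to 20 rows; each row shifts and turns the commanded pose from where the row before left it; what a row does not reach is not made up. The controller multiplies each number of a shift by 25 mm and each number of a turn by 0.12 rad. A row lasts 1/12 s, in which the tool goes at most 41.7 mm and 7.16 degrees, less where a joint would pass 70% of its speed; a pose out of reach is approached as far as the arm can. A call with a number of a shift or a turn outside -1 to 1 is refused whole. A call with a gripper value outside its range is refused whole. The fingers move at their own pace and stop on an object; FORCE is the grip in N (left out, the last holds). Time passes only in rows, so rows that do not move let the fingers close. It gives the time, the measured TCP pose, the force, the opening and the grip force at its end, in the units of the state.
- sense(): the state, without advancing time (a new reading comes with each control period).
- grab_frame(name): name is "side" or "top" or "wrist"; returns a dict with "img" (480x640x3 uint8, red, green, blue), "intrinsics" (3x3 intrinsics, pixels), "k1" (the pictures are not rectified: a ray, as slopes to the right and down, at radius r is drawn at 1 + k1 r^2 times it, then the intrinsics apply), "R" (3x3) and "t" (3): a world point X has camera coordinates R X + t. Camera axes: x right, y down, z forward; pixel columns grow to the right and rows downward; lengths in m; the calibration is good to about 2 mm. A picture is of the moment at which its call begins. There is no depth.
- workorder.sign_off(): hands the job in; it is judged then, once.
The state is a dict: "clock": time; "q": joint angles; "joint_vel": joint speeds; "joint_torque": joint torques, N m; "tcp_pos": TCP position; "ee_rot": TCP orientation; "wrist_force": force on the tool from outside, world axes, zero at the start; "torque": the same for the moment, N m; "finger_gap": opening from 0.0 (shut) to 1.0 (fully open); "grasp_force": force on a finger pad.
Only numpy, scipy, OpenCV 4.12 (cv2) and the standard library are available. Lean on these libraries where they do the work, as an engineer would, in place of code of your own. Each camera call takes 0.05 s, during which the arm holds its last target. There are 200 camera calls.

## Working session

There is one attempt and no reset: what is moved stays moved. The work goes in short steps, Python scripts to look and compute and a shell command to move; the robot and the scene stay as the last step left them, time stands still between calls to the robot, and variables do not carry over. Pictures are saved under pics/ and viewed, at most 10 in all, crops included, and the job is handed in when it is done.

```bash
mkdir -p pics
cat > h.py <<'E'
import numpy as np, cv2
from cell import sense, grab_frame, workorder, manip
def save(f,n): cv2.imwrite(f"pics/{n}.png", f["img"][:,:,::-1])
def ray(f,u,v):
    K=np.array(f["intrinsics"]);x=(u-K[0,2])/K[0,0];y=(v-K[1,2])/K[1,1];r0=np.hypot(x,y);r=r0
    for _ in range(30): r=r0/(1+f["k1"]*r*r)
    s=r/r0 if r0>0 else 1
    R=np.array(f["R"]);t=np.array(f["t"])
    d=R.T@np.array([x*s,y*s,1]);return -R.T@t,d/np.linalg.norm(d)
def onplane(f,u,v,z):
    c,d=ray(f,u,v);return c+d*(z-c[2])/d[2]
def cross(rays):
    A=np.zeros((3,3));b=np.zeros(3)
    for c,d in rays:
        P=np.eye(3)-np.outer(d,d);A+=P;b+=P@c
    return np.linalg.solve(A,b)
def proj(f,X):
    K=np.array(f["intrinsics"]);p=np.array(f["R"])@X+np.array(f["t"]);x,y=p[:2]/p[2];s=1+f["k1"]*(x*x+y*y)
    return K[0,0]*x*s+K[0,2],K[1,1]*y*s+K[1,2]
E
python3 - <<'E'
from h import *
ims=[]
for n in("side","top"):
    f=grab_frame(n);save(f,n+"0");np.save(n+"0.npy",f,allow_pickle=True);ims.append(f["img"])
s=sense();print(s["tcp_pos"],s["ee_rot"],s["wrist_force"],s["torque"],s["finger_gap"],s["clock"])
E
```

```text
[0.22153006 0.58364292 0.24414119] [ 1.80418425e-01  9.83589372e-01 -1.03506583e-03 -2.59104662e-04] [-0.12086551  0.39146271  0.72968584] [-0.04404482  0.01165318 -0.03399591] 0.9982679117879175 0.1
```

View pics/side0.png

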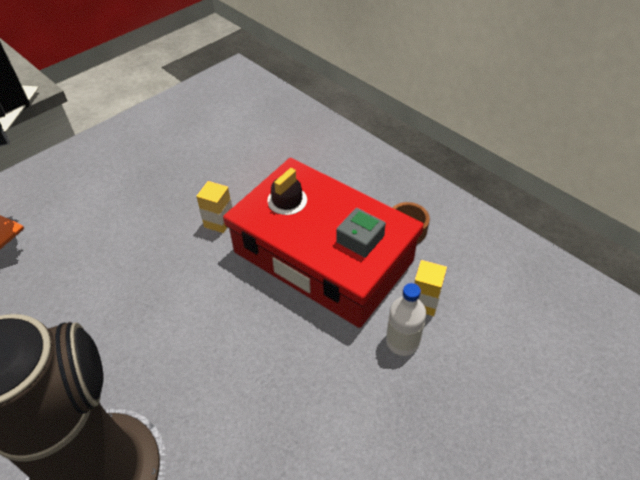

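View pics/top0.png

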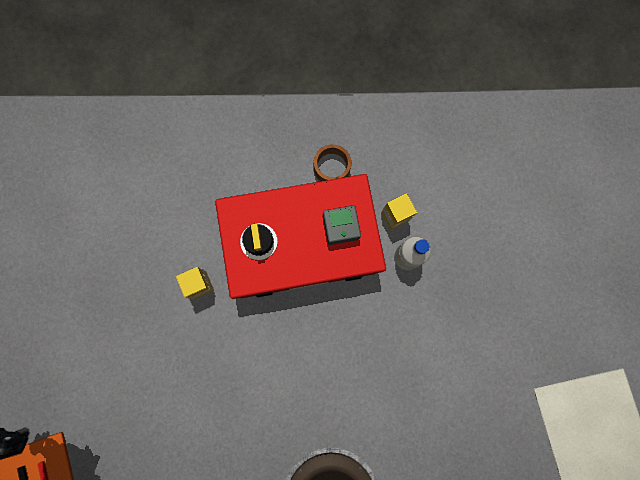

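The side view shows the capped port at about (286,190), with its yellow bar at (286,182) and the logger at (360,230). In the top view the cap is at (258,239), with the bar almost vertical at (256,237). The cartons are at (191,282) and (401,208), the bottle at (415,250) and the tape at (332,163). Next I'll measure the bar, the white ring and the box.

```bash
cat > m.py <<'E'
from h import *
F={n:np.load(n+"0.npy",allow_pickle=True).item() for n in("side","top")}
def blob(f,lo,hi,c,rad):
    hsv=cv2.cvtColor(f["img"],cv2.COLOR_RGB2HSV);m=cv2.inRange(hsv,lo,hi)
    k=np.zeros_like(m);cv2.circle(k,c,rad,255,-1);m&=k
    n,l,s,ce=cv2.connectedComponentsWithStats(m);i=1+np.argmax(s[1:,4]);return (l==i).astype(np.uint8),ce[i],s[i]
Y=((18,100,60),(35,255,255))
for n in F: print(n,"cam",ray(F[n],320,240)[0].round(3),"tcp px",np.round(proj(F[n],np.array(sense()["tcp_pos"]))))
B={n:blob(F[n],*Y,c,22) for n,c in(("side",(286,182)),("top",(256,237)))}
for n in B: print(n,B[n][1:],cv2.minAreaRect(cv2.findNonZero(B[n][0])))
X=cross([ray(F[n],*B[n][1]) for n in B]);print("bar",X,[np.subtract(proj(F[n],X),B[n][1]) for n in B])
# red lid outline in top
f=F["top"]
hsv=cv2.cvtColor(f["img"],cv2.COLOR_RGB2HSV);m=cv2.inRange(hsv,(0,180,150),(6,255,255))|cv2.inRange(hsv,(174,180,150),(180,255,255))
m=cv2.morphologyEx(m,cv2.MORPH_OPEN,np.ones((5,5)));c=max(cv2.findContours(m,0,2)[0],key=cv2.contourArea)
r=cv2.boxPoints(cv2.minAreaRect(c));q=np.array([onplane(f,*p,.12) for p in r]);print("lid",q.round(3).tolist(),"centre",q.mean(0))
for a,b in((0,1),(1,2)): d=q[b]-q[a];print(np.linalg.norm(d),np.degrees(np.arctan2(d[1],d[0])))
# bar axis from top at z .186
r=cv2.boxPoints(cv2.minAreaRect(cv2.findNonZero(B["top"][0])));q=np.array([onplane(f,*p,.186) for p in r])
for a,b in((0,1),(1,2)): d=q[b]-q[a];print("bar",np.linalg.norm(d),np.degrees(np.arctan2(d[1],d[0])))
print(q.mean(0))
E
python3 m.py
```

```text
side cam [ 0.033 -0.499  0.973] tcp px [  2. 129.]
top cam [0.375 0.041 1.244] tcp px [ -0. 424.]
side (array([284.63271605, 181.00308642]), array([274, 168,  22,  27, 324], dtype=int32)) ((284.9647216796875, 180.95883178710938), (13.55815315246582, 27.98402976989746), 49.398704528808594)
top (array([255.71134021, 236.84536082]), array([251, 224,  11,  27, 194], dtype=int32)) ((255.7514190673828, 236.88438415527344), (26.610008239746094, 7.298745632171631), 81.25383758544922)
bar [0.55693122 0.14586483 0.17260295] [array([ 0.62302205, -0.12337612]), array([-0.33700275,  0.51081156])]
lid [[0.651, 0.242, 0.12], [0.706, -0.099, 0.12], [0.488, -0.127, 0.12], [0.439, 0.204, 0.12]] centre [0.57098849 0.05505427 0.12      ]
0.34553339837092734 -80.93444582818722
0.2194486446958485 -172.76741096378692
bar 0.014783680539331193 -82.14181102439017
bar 0.054910186083732326 -171.6817250290037
[0.5557274  0.14379258 0.186     ]
```

```bash
python3 -m inch '[{"tx":0.3,"ty":-0.4,"tz":0.2,"wz":0.2},{"tx":0.7,"ty":-0.9,"tz":0.2,"wz":0.21},{"tx":0.7,"ty":-0.9,"tz":0.2,"wz":0.21},{"tx":0.7,"ty":-0.9,"tz":0.2,"wz":0.21},{"tx":0.7,"ty":-0.9,"tz":0.2,"wz":0.21},{"tx":0.7,"ty":-0.9,"tz":0.2,"wz":0.21},{"tx":0.7,"ty":-0.9,"tz":0.2,"wz":0.21},{"tx":0.7,"ty":-0.9,"wz":0.21},{"tx":0.7,"ty":-0.9,"wz":0.21},{"tx":0.7,"ty":-0.9,"wz":0.21},{"tx":0.7,"ty":-0.9,"wz":0.21},{"tx":0.7,"ty":-0.9,"wz":0.21},{"tx":0.7,"ty":-0.9,"wz":0.21},{"tx":0.7,"ty":-0.9,"wz":0.21},{"tx":0.7,"ty":-0.9,"wz":0.21},{"tx":0.7,"ty":-0.9,"wz":0.21},{"tx":0.7,"ty":-0.9,"wz":0.21},{"tx":0.7,"ty":-0.9,"wz":0.21},{"tx":0.7,"ty":-0.9,"wz":0.21},{"tx":0.5,"ty":-0.9,"wz":0.21}]'
python3 - <<'E'
from h import *
import time
f=grab_frame("wrist");save(f,"w1");np.save("w1.npy",f,allow_pickle=True)
s=sense();print(s["tcp_pos"],s["ee_rot"],s["q"],s["clock"]);print(proj(f,np.array([.556,.1445,.174])))
E
```

```text
[0.22157251 0.583751   0.24429818] [ 1.80390291e-01  9.83594703e-01 -8.68313714e-04 -2.23775986e-04] [ 1.13830215e+00  3.08823603e-01  1.63489644e+00  2.14393814e-06
  1.19966598e+00 -6.97283328e-02] 0.15
(np.float64(18.69141745238909), np.float64(710.0765654984951))invalid input
```

View pics/w1.png

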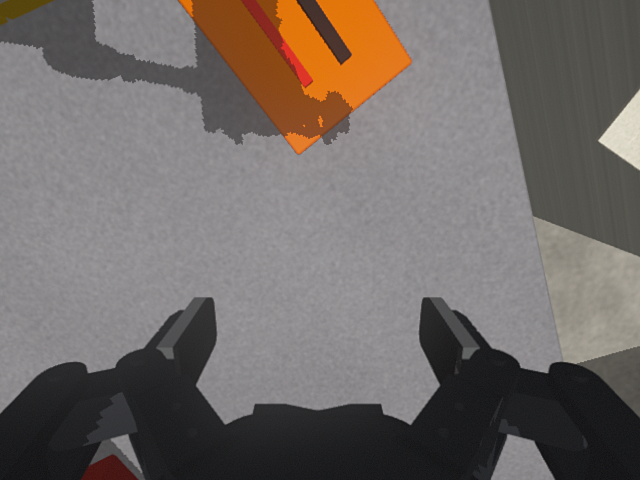

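The move was refused, and the wrist image still shows the start place, with an orange object under the gripper. Each row probably needs every key, so I'll write them all out.

```bash
python3 -m inch '[{"tx":0.3,"ty":-0.4,"tz":0.2,"wx":0,"wy":0,"wz":0.2,"hand":1},{"tx":0.7,"ty":-0.9,"tz":0.2,"wx":0,"wy":0,"wz":0.21,"hand":1},{"tx":0.7,"ty":-0.9,"tz":0.2,"wx":0,"wy":0,"wz":0.21,"hand":1},{"tx":0.7,"ty":-0.9,"tz":0.2,"wx":0,"wy":0,"wz":0.21,"hand":1},{"tx":0.7,"ty":-0.9,"tz":0.2,"wx":0,"wy":0,"wz":0.21,"hand":1},{"tx":0.7,"ty":-0.9,"tz":0.2,"wx":0,"wy":0,"wz":0.21,"hand":1},{"tx":0.7,"ty":-0.9,"tz":0.2,"wx":0,"wy":0,"wz":0.21,"hand":1},{"tx":0.7,"ty":-0.9,"tz":0,"wx":0,"wy":0,"wz":0.21,"hand":1},{"tx":0.7,"ty":-0.9,"tz":0,"wx":0,"wy":0,"wz":0.21,"hand":1},{"tx":0.7,"ty":-0.9,"tz":0,"wx":0,"wy":0,"wz":0.21,"hand":1},{"tx":0.7,"ty":-0.9,"tz":0,"wx":0,"wy":0,"wz":0.21,"hand":1},{"tx":0.7,"ty":-0.9,"tz":0,"wx":0,"wy":0,"wz":0.21,"hand":1},{"tx":0.7,"ty":-0.9,"tz":0,"wx":0,"wy":0,"wz":0.21,"hand":1},{"tx":0.7,"ty":-0.9,"tz":0,"wx":0,"wy":0,"wz":0.21,"hand":1},{"tx":0.7,"ty":-0.9,"tz":0,"wx":0,"wy":0,"wz":0.21,"hand":1},{"tx":0.7,"ty":-0.9,"tz":0,"wx":0,"wy":0,"wz":0.21,"hand":1},{"tx":0.7,"ty":-0.9,"tz":0,"wx":0,"wy":0,"wz":0.21,"hand":1},{"tx":0.7,"ty":-0.9,"tz":0,"wx":0,"wy":0,"wz":0.21,"hand":1},{"tx":0.5,"ty":-0.9,"tz":0,"wx":0,"wy":0,"wz":0.21,"hand":1},{"tx":0.4,"ty":-0.6,"tz":0,"wx":0,"wy":0,"wz":0.21,"hand":1}]'
python3 - <<'E'
from h import *
f=grab_frame("wrist");save(f,"w2");np.save("w2.npy",f,allow_pickle=True)
s=sense();print(s["tcp_pos"],s["ee_rot"],s["q"],s["clock"]);print(proj(f,np.array([.556,.1445,.174])))
E
```

```text
clock: 1.82
tcp_pos: [0.5501, 0.1521, 0.2798]
ee_rot: [-0.07, 0.998, -0.0, -0.0]
wrist_force: [-0.5, 0.0, -0.0]
finger_gap: 1.003
grasp_force: 0.0
[0.55173796 0.14996537 0.27991288] [-6.95861653e-02  9.97574443e-01 -1.59491316e-03  6.72149843e-04] [ 0.19100977  0.17496098  1.72686318 -0.00352138  1.23882218 -1.51792558] 1.8667
(np.float64(306.5830420473718), np.float64(248.90364911283174))
```

View pics/w2.png

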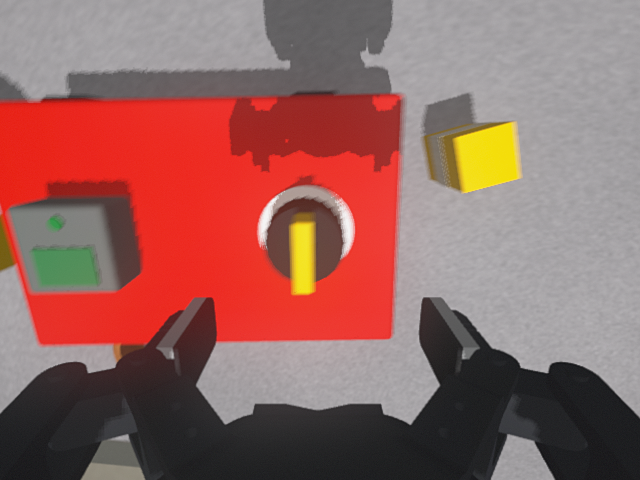

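The wrist view shows the cap at (305,240), with the bar at (303,253) almost vertical in the image, so the yaw is nearly right. Next is a still frame, triangulated with the other views.

```bash
python3 -m inch '[{"tx":0,"ty":0,"tz":0,"wx":0,"wy":0,"wz":0,"hand":1},{"tx":0,"ty":0,"tz":0,"wx":0,"wy":0,"wz":0,"hand":1}]'
cat > n.py <<'E'
from m import *
def look(c):
    w=grab_frame("wrist");b=blob(w,(18,100,60),(35,255,255),c,60)
    Xc=cross([ray(F[n],*B[n][1]) for n in B]+[ray(w,*b[1])])
    print("wrist bar",b[1:],"cross",Xc.round(4),"with wrist+top",cross([ray(F["top"],*B["top"][1]),ray(w,*b[1])]).round(4),"on .180:",onplane(w,*b[1],.180).round(4))
    r=cv2.boxPoints(cv2.minAreaRect(cv2.findNonZero(b[0])));q=np.array([onplane(w,*p,.186) for p in r])
    for i,j in((0,1),(1,2)): d=q[j]-q[i];print("bar",np.linalg.norm(d),np.degrees(np.arctan2(d[1],d[0])))
    s=sense();from scipy.spatial.transform import Rotation as R
    M=R.from_quat(s["ee_rot"]).as_matrix();print("tcp",s["tcp_pos"].round(4),"y",np.degrees(np.arctan2(M[1,1],M[0,1])),"zaxis",M[:,2].round(4),s["wrist_force"],s["torque"],s["clock"])
    return w
E
python3 - <<'E' | tail -6
from n import *
look((303,253))
E
```

```text
clock: 2.03
tcp_pos: [0.5489, 0.1543, 0.2798]
ee_rot: [-0.069, 0.998, 0.0, -0.001]
wrist_force: [-0.1, 0.3, 0.2]
finger_gap: 0.999
grasp_force: 0.0
bar 0.054910186083732326 -171.6817250290037
[0.5557274  0.14379258 0.186     ]
wrist bar (array([302.20689655, 252.74954628]), array([ 291,  213,   22,   81, 1653], dtype=int32)) cross [0.557  0.145  0.1739] with wrist+top [0.5571 0.1444 0.1771] on .180: [0.5559 0.1442 0.18  ]
bar 0.013772405672378162 98.04794329222317
bar 0.057517515023863375 7.776976063269564
tcp [0.5487 0.1548 0.2799] y 98.01235957414532 zaxis [-1.1e-03  4.0e-04 -1.0e+00] [ 0.35321829  0.56078013 -0.22881078] [-0.01925559 -0.02013628 -0.01268381] 2.0833
```

```bash
python3 -m inch '[{"tx":0.17,"ty":-0.21,"tz":-0.4,"wx":0,"wy":0,"wz":0,"hand":1},{"tx":0.16,"ty":-0.2,"tz":-0.8,"wx":0,"wy":0,"wz":0,"hand":1},{"tx":0,"ty":0,"tz":-0.8,"wx":0,"wy":0,"wz":0,"hand":1},{"tx":0,"ty":0,"tz":-0.6,"wx":0,"wy":0,"wz":0,"hand":1},{"tx":0,"ty":0,"tz":-0.2,"wx":0,"wy":0,"wz":0,"hand":1},{"tx":0,"ty":0,"tz":0,"wx":0,"wy":0,"wz":0,"hand":1},{"tx":0,"ty":0,"tz":0,"wx":0,"wy":0,"wz":0,"hand":1},{"tx":0,"ty":0,"tz":0,"wx":0,"wy":0,"wz":0,"hand":1}]'
python3 - <<'E' | tail -4
from n import *
w=look((310,290));save(w,"w3")
E
```

```text
clock: 2.75
tcp_pos: [0.5584, 0.1446, 0.2114]
ee_rot: [-0.07, 0.998, 0.0, 0.001]
wrist_force: [0.9, 0.6, -0.4]
finger_gap: 0.999
grasp_force: 0.0
wrist bar (array([318.37536467, 284.14035656]), array([ 304,  230,   30,  109, 3085], dtype=int32)) cross [0.5574 0.1452 0.1741] with wrist+top [0.5566 0.1444 0.1804] on .180: [0.5568 0.1444 0.18  ]
bar 0.013363248166867339 98.16416144637269
bar 0.0569598335777747 8.880871439309798
tcp [0.5586 0.1445 0.2117] y 98.05065444392291 zaxis [ 2.7e-03  5.0e-04 -1.0e+00] [-0.04200599  0.14204797  0.33892408] [-0.03503175 -0.0158493  -0.02552579] 2.8
```

View pics/w3.png

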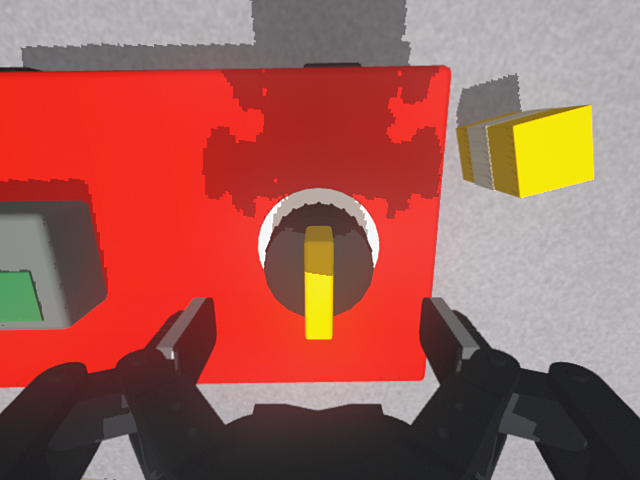

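The bar at (318,284), running from about (318,228) to (318,339), is centred between the open fingers. I'll check the centre along the bar from its far end and from the white neck ring.

```bash
python3 - <<'E' | tail -4
from n import *
w=grab_frame("wrist")
u=np.array([np.cos(np.radians(8.2)),np.sin(np.radians(8.2)),0])
e=onplane(w,318.5,339,.189);print("far end",e,"centre",e-u*.026, "top row .189",onplane(w,318.5,228,.189),"cam",ray(w,320,240)[0])
# black cap rim: extent left/right at cap top z=.159
g=w["img"].astype(int);
for v in (230,250,270): 
    r=g[v];d=np.where((r.max(1)<130)&(r[:,0]-r[:,1]<60))[0];d=d[(d>255)&(d<385)];print(v,d.min(),d.max(),end=" ")
print(onplane(w,319,316,.159), onplane(w,263,245,.159),onplane(w,374,245,.159))
E
```

```text
bar 0.054910186083732326 -171.6817250290037
[0.5557274  0.14379258 0.186     ]
far end [0.58258871 0.14805967 0.189     ] centre [0.55685453 0.14435132 0.189     ] top row .189 [0.52570344 0.13987764 0.189     ] cam [0.48466118 0.13373049 0.34035483]
230 273 363 250 266 371 270 265 372 [0.586687  0.1489935 0.159    ] [0.5477484  0.11228962 0.159     ] [0.53909458 0.17264496 0.159     ]
```

```bash
python3 -m inch '[{"tx":-0.06,"ty":0,"tz":-0.4,"wx":0,"wy":0,"wz":0,"hand":1},{"tx":0,"ty":0,"tz":-0.5,"wx":0,"wy":0,"wz":0,"hand":1},{"tx":0,"ty":0,"tz":-0.3,"wx":0,"wy":0,"wz":0,"hand":1},{"tx":0,"ty":0,"tz":-0.14,"wx":0,"wy":0,"wz":0,"hand":1},{"tx":0,"ty":0,"tz":0,"wx":0,"wy":0,"wz":0,"hand":1},{"tx":0,"ty":0,"tz":0,"wx":0,"wy":0,"wz":0,"hand":1}]'
python3 -m inch '[{"tx":0,"ty":0,"tz":0,"wx":0,"wy":0,"wz":0,"hand":0},{"tx":0,"ty":0,"tz":0,"wx":0,"wy":0,"wz":0,"hand":0},{"tx":0,"ty":0,"tz":0,"wx":0,"wy":0,"wz":0,"hand":0},{"tx":0,"ty":0,"tz":0,"wx":0,"wy":0,"wz":0,"hand":0},{"tx":0,"ty":0,"tz":0,"wx":0,"wy":0,"wz":0,"hand":0},{"tx":0,"ty":0,"tz":0,"wx":0,"wy":0,"wz":0,"hand":0},{"tx":0,"ty":0,"tz":0,"wx":0,"wy":0,"wz":0,"hand":0},{"tx":0,"ty":0,"tz":0,"wx":0,"wy":0,"wz":0,"hand":0},{"tx":0,"ty":0,"tz":0,"wx":0,"wy":0,"wz":0,"hand":0},{"tx":0,"ty":0,"tz":0,"wx":0,"wy":0,"wz":0,"hand":0}]' 90
python3 - <<'E'
from h import *
from scipy.spatial.transform import Rotation as R
s=sense();M=R.from_quat(s["ee_rot"]).as_matrix()
print(s["tcp_pos"].round(4),np.degrees(np.arctan2(M[1,1],M[0,1])),s["wrist_force"],s["torque"],s["q"][5],s["clock"],s["finger_gap"])
E
```

```text
clock: 3.35
tcp_pos: [0.5557, 0.1439, 0.176]
ee_rot: [-0.07, 0.998, -0.0, -0.001]
wrist_force: [0.6, 0.6, 0.8]
finger_gap: 0.999
grasp_force: 0.0
clock: 4.18
tcp_pos: [0.5562, 0.1443, 0.1773]
ee_rot: [-0.07, 0.998, 0.0, 0.0]
wrist_force: [-1.7, 0.7, 3.6]
finger_gap: 0.147
grasp_force: 88.8
[0.5562 0.1443 0.1773] 98.01756098039507 [-1.72691233  0.70735371  3.6120982 ] [0.15989844 0.24457991 0.04430111] -1.5330847544061583 4.1833 0.14661625039378004
```

```bash
cat > t.py <<'E'
from h import *
from scipy.spatial.transform import Rotation as R
s=sense();M=R.from_quat(s["ee_rot"]).as_matrix()
print("POS",s["tcp_pos"].round(4),"yaw",round(np.degrees(np.arctan2(M[1,1],M[0,1])),1),"F",s["wrist_force"].round(1),"T",s["torque"].round(2),"q6",s["q"][5].round(2),s["clock"],"jt6",s["joint_torque"][5].round(2))
E
python3 -m inch '[{"tx":0,"ty":0,"tz":0,"wx":0,"wy":0,"wz":0.15,"hand":0},{"tx":0,"ty":0,"tz":0,"wx":0,"wy":0,"wz":0.15,"hand":0},{"tx":0,"ty":0,"tz":0,"wx":0,"wy":0,"wz":0.15,"hand":0},{"tx":0,"ty":0,"tz":0,"wx":0,"wy":0,"wz":0.15,"hand":0},{"tx":0,"ty":0,"tz":0,"wx":0,"wy":0,"wz":0.15,"hand":0},{"tx":0,"ty":0,"tz":0,"wx":0,"wy":0,"wz":0.15,"hand":0},{"tx":0,"ty":0,"tz":0,"wx":0,"wy":0,"wz":0,"hand":0}]' >/dev/null; python3 t.py
python3 -m inch '[{"tx":0,"ty":0,"tz":0,"wx":0,"wy":0,"wz":0.15,"hand":0},{"tx":0,"ty":0,"tz":0,"wx":0,"wy":0,"wz":0.15,"hand":0},{"tx":0,"ty":0,"tz":0,"wx":0,"wy":0,"wz":0.15,"hand":0},{"tx":0,"ty":0,"tz":0,"wx":0,"wy":0,"wz":0,"hand":0}]' >/dev/null; python3 t.py
```

```text
POS [0.5564 0.1441 0.1773] yaw 104.3 F [-1.9  0.3  5.9] T [ 0.2   0.21 -0.04] q6 -1.64 4.7667 jt6 -0.2
POS [0.5564 0.1443 0.1773] yaw 107.2 F [-1.8  0.2  7.3] T [ 0.13  0.29 -0.78] q6 -1.69 5.1 jt6 -0.88
```

```bash
python3 -m inch '[{"tx":0,"ty":0,"tz":0,"wx":0,"wy":0,"wz":0.12,"hand":0},{"tx":0,"ty":0,"tz":0,"wx":0,"wy":0,"wz":0,"hand":0}]' >/dev/null; python3 t.py
```

```text
POS [0.5564 0.1443 0.1773] yaw 107.9 F [-1.5  0.5  5.6] T [ 0.16  0.25 -1.06] q6 -1.71 5.2667 jt6 -1.11
```

The torque climbed past 1 N m within 10° going counter-clockwise, so that way tightens and the cap loosens clockwise (a left-hand thread). I'll reverse.

```bash
python3 -m inch '[{"tx":0,"ty":0,"tz":0,"wx":0,"wy":0,"wz":-0.2,"hand":0},{"tx":0,"ty":0,"tz":0,"wx":0,"wy":0,"wz":-0.3,"hand":0},{"tx":0,"ty":0,"tz":0,"wx":0,"wy":0,"wz":-0.3,"hand":0},{"tx":0,"ty":0,"tz":0,"wx":0,"wy":0,"wz":-0.3,"hand":0},{"tx":0,"ty":0,"tz":0,"wx":0,"wy":0,"wz":-0.3,"hand":0},{"tx":0,"ty":0,"tz":0,"wx":0,"wy":0,"wz":-0.3,"hand":0},{"tx":0,"ty":0,"tz":0,"wx":0,"wy":0,"wz":-0.3,"hand":0},{"tx":0,"ty":0,"tz":0,"wx":0,"wy":0,"wz":-0.3,"hand":0},{"tx":0,"ty":0,"tz":0,"wx":0,"wy":0,"wz":-0.3,"hand":0},{"tx":0,"ty":0,"tz":0,"wx":0,"wy":0,"wz":-0.3,"hand":0}]' >/dev/null; python3 t.py
python3 -m inch '[{"tx":0,"ty":0,"tz":0,"wx":0,"wy":0,"wz":-0.3,"hand":0},{"tx":0,"ty":0,"tz":0,"wx":0,"wy":0,"wz":-0.3,"hand":0},{"tx":0,"ty":0,"tz":0,"wx":0,"wy":0,"wz":-0.3,"hand":0},{"tx":0,"ty":0,"tz":0,"wx":0,"wy":0,"wz":-0.3,"hand":0},{"tx":0,"ty":0,"tz":0,"wx":0,"wy":0,"wz":-0.3,"hand":0},{"tx":0,"ty":0,"tz":0,"wx":0,"wy":0,"wz":-0.3,"hand":0},{"tx":0,"ty":0,"tz":0,"wx":0,"wy":0,"wz":-0.3,"hand":0},{"tx":0,"ty":0,"tz":0,"wx":0,"wy":0,"wz":-0.3,"hand":0},{"tx":0,"ty":0,"tz":0,"wx":0,"wy":0,"wz":-0.3,"hand":0},{"tx":0,"ty":0,"tz":0,"wx":0,"wy":0,"wz":-0.3,"hand":0}]' >/dev/null; python3 t.py
```

```text
POS [0.5568 0.144  0.1773] yaw 88.2 F [-0.2  1.5  3.9] T [0.05 0.14 0.14] q6 -1.36 6.1 jt6 -0.18
POS [0.5568 0.1437 0.1773] yaw 67.6 F [0.5 0.8 5. ] T [-0.01  0.13  0.12] q6 -1.0 6.9333 jt6 -0.18
```

```bash
python3 -m inch '[{"tx":0,"ty":0,"tz":0,"wx":0,"wy":0,"wz":-0.35,"hand":0},{"tx":0,"ty":0,"tz":0,"wx":0,"wy":0,"wz":-0.35,"hand":0},{"tx":0,"ty":0,"tz":0,"wx":0,"wy":0,"wz":-0.35,"hand":0},{"tx":0,"ty":0,"tz":0,"wx":0,"wy":0,"wz":-0.35,"hand":0},{"tx":0,"ty":0,"tz":0,"wx":0,"wy":0,"wz":-0.35,"hand":0},{"tx":0,"ty":0,"tz":0,"wx":0,"wy":0,"wz":-0.35,"hand":0},{"tx":0,"ty":0,"tz":0,"wx":0,"wy":0,"wz":-0.35,"hand":0},{"tx":0,"ty":0,"tz":0,"wx":0,"wy":0,"wz":-0.35,"hand":0},{"tx":0,"ty":0,"tz":0,"wx":0,"wy":0,"wz":-0.35,"hand":0},{"tx":0,"ty":0,"tz":0,"wx":0,"wy":0,"wz":-0.35,"hand":0}]' >/dev/null; python3 t.py
python3 -m inch '[{"tx":0,"ty":0,"tz":0,"wx":0,"wy":0,"wz":-0.35,"hand":0},{"tx":0,"ty":0,"tz":0,"wx":0,"wy":0,"wz":-0.35,"hand":0},{"tx":0,"ty":0,"tz":0,"wx":0,"wy":0,"wz":-0.35,"hand":0},{"tx":0,"ty":0,"tz":0,"wx":0,"wy":0,"wz":-0.35,"hand":0},{"tx":0,"ty":0,"tz":0,"wx":0,"wy":0,"wz":-0.35,"hand":0},{"tx":0,"ty":0,"tz":0,"wx":0,"wy":0,"wz":-0.35,"hand":0},{"tx":0,"ty":0,"tz":0,"wx":0,"wy":0,"wz":-0.35,"hand":0},{"tx":0,"ty":0,"tz":0,"wx":0,"wy":0,"wz":-0.35,"hand":0},{"tx":0,"ty":0,"tz":0,"wx":0,"wy":0,"wz":-0.2,"hand":0},{"tx":0,"ty":0,"tz":0,"wx":0,"wy":0,"wz":0,"hand":0}]' >/dev/null; python3 t.py
```

```text
POS [0.5567 0.1434 0.1776] yaw 43.5 F [-0.5 -0.5  5.9] T [-0.19  0.27  0.08] q6 -0.58 7.7667 jt6 -0.27
POS [0.5571 0.1439 0.1779] yaw 22.9 F [-1.  -0.3  7.6] T [-0.02  0.31  0.01] q6 -0.22 8.6 jt6 0.12
```

Run:
```python
from h import *
a=grab_frame("wrist")["img"];b=grab_frame("side")["img"][120:260,200:390]
b=cv2.resize(b,None,fx=2.5,fy=2.5,interpolation=cv2.INTER_CUBIC);a=cv2.resize(a,(320,240));c=np.zeros((350,795,3),np.uint8);c[:240,:320]=a;c[:,320:]=b
cv2.imwrite("pics/c4.png",c[:,:,::-1])
```

```text
(no output)
```

View pics/c4.png

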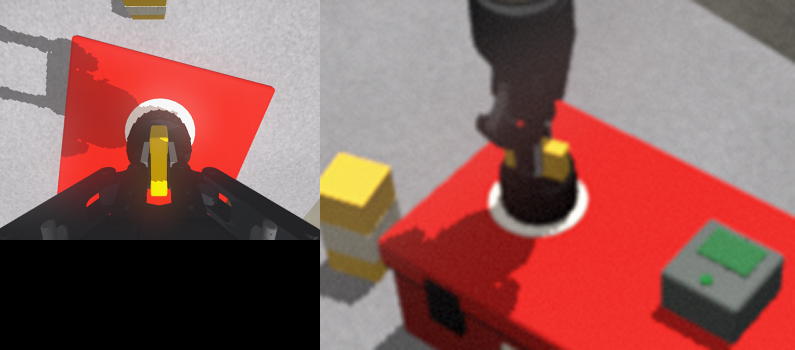

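In the wrist view (left) the bar is still aligned between the pads, at about (160,165). The side view shows it turned by about 75°, and the torque is near zero, so the cap is free. I'll lift slowly and check the force.

```bash
python3 -m inch '[{"tx":0,"ty":0,"tz":0.1,"wx":0,"wy":0,"wz":0,"hand":0},{"tx":0,"ty":0,"tz":0.1,"wx":0,"wy":0,"wz":0,"hand":0},{"tx":0,"ty":0,"tz":0.1,"wx":0,"wy":0,"wz":0,"hand":0},{"tx":0,"ty":0,"tz":0,"wx":0,"wy":0,"wz":0,"hand":0}]' >/dev/null; python3 t.py
```

```text
POS [0.5565 0.1442 0.184 ] yaw 22.9 F [ 1.5  1.5 -0.7] T [ 0.26 -0.42  0.01] q6 -0.22 9.0333 jt6 -0.01
```

```bash
python3 -m inch '[{"tx":0,"ty":0,"tz":0.15,"wx":0,"wy":0,"wz":0,"hand":0},{"tx":0,"ty":0,"tz":0.3,"wx":0,"wy":0,"wz":0,"hand":0},{"tx":0,"ty":0,"tz":0.3,"wx":0,"wy":0,"wz":0,"hand":0},{"tx":0,"ty":0,"tz":0.3,"wx":0,"wy":0,"wz":0,"hand":0},{"tx":0,"ty":0,"tz":0.4,"wx":0,"wy":0,"wz":0,"hand":0},{"tx":0,"ty":0,"tz":0.4,"wx":0,"wy":0,"wz":0,"hand":0},{"tx":0,"ty":0,"tz":0.4,"wx":0,"wy":0,"wz":0,"hand":0},{"tx":0,"ty":0,"tz":0.4,"wx":0,"wy":0,"wz":0,"hand":0},{"tx":0,"ty":0,"tz":0.4,"wx":0,"wy":0,"wz":0,"hand":0},{"tx":0,"ty":0,"tz":0.4,"wx":0,"wy":0,"wz":0,"hand":0},{"tx":0,"ty":0,"tz":0.2,"wx":0,"wy":0,"wz":0,"hand":0},{"tx":0,"ty":0,"tz":0.08,"wx":0,"wy":0,"wz":0,"hand":0},{"tx":0,"ty":0,"tz":0,"wx":0,"wy":0,"wz":0,"hand":0},{"tx":0,"ty":0,"tz":0,"wx":0,"wy":0,"wz":0,"hand":0},{"tx":0,"ty":0,"tz":0,"wx":0,"wy":0,"wz":0,"hand":0},{"tx":0,"ty":0,"tz":0,"wx":0,"wy":0,"wz":0,"hand":0},{"tx":0,"ty":0,"tz":0,"wx":0,"wy":0,"wz":0,"hand":0},{"tx":0,"ty":0,"tz":0,"wx":0,"wy":0,"wz":0,"hand":0}]'; python3 t.py
python3 - <<'E'
from h import *
a=grab_frame("wrist")["img"];b=grab_frame("side")["img"][70:270,190:440]
b=cv2.resize(b,None,fx=1.9,fy=1.9,interpolation=cv2.INTER_CUBIC);a=cv2.resize(a,(320,240));c=np.zeros((380,795,3),np.uint8);c[:240,:320]=a;c[:,320:]=b
cv2.imwrite("pics/c5.png",c[:,:,::-1])
E
```

```text
clock: 10.53
tcp_pos: [0.5559, 0.144, 0.277]
ee_rot: [0.553, 0.833, -0.0, -0.0]
wrist_force: [1.2, 0.8, -0.3]
finger_gap: 0.147
grasp_force: 88.6
POS [0.5559 0.144  0.277 ] yaw 22.9 F [ 1.2  0.8 -0.3] T [-0.05 -0.    0.02] q6 -0.22 10.5333 jt6 0.0
```

View pics/c5.png

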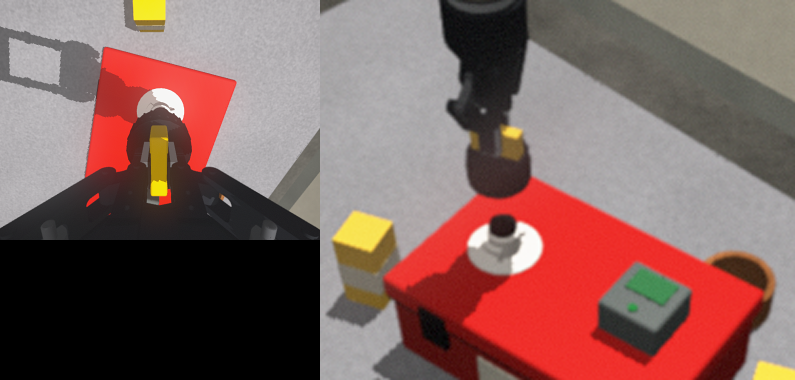

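The cap is off and upright in the gripper, at about (498,165) in the side crop. The bare neck shows below it at (502,235), and the other things in view haven't moved. The TCP is 100 mm above where the grasp was, and the arm is still.

```bash
python3 -c "
from cell import workorder
print(workorder.sign_off())"
```

```text
the job is handed in; nothing more can be done
None
```

The cap loosens clockwise (left-hand thread); I unscrewed it by about 75°, lifted it off, and handed the job in with it held upright and still in the gripper, about 10 cm above where it sat, at 10.5 s on the robot's clock.

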